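# Index the swing-arm magnifier over the spare eyepiece

## Robot

A 6-joint arm with a two-finger parallel gripper is mounted at the origin on a cart in front of the work surface, level with it; the furniture and walls round the work are solid. World frame = base frame: x ahead of the robot, y to its left, z up, the work surface at z = 0. Lengths are in m, angles in degrees, forces in N, time in s.
With the tool pointing down it reaches from about 0.275 to 0.975 m from the base axis. Payload 8.4 kg.
Tool frame: the origin (TCP) lies at the very end of the fingers, on their centre line; the grasp point (between the pads) lies 19 mm behind it; z points along the fingers, y is the line along which they close (so a half turn about z gives the same grasp; the last joint's range is limited). The gripper opens to 92 mm and grips with 3 to 60 N. Pads are 20 mm wide; open, the fingers measure 128 mm over their backs; the gripper's body (75 mm by 189 mm) begins 69 mm behind the grasp point.
Start: joints at [-64.824, 20.225, 93.587, -0, 66.188, -0.138], TCP at [0.267, -0.565, 0.215] pointing down, gripper open.
Joint ranges: [-150.9, 150.9], [-52.94, 120.26], [3.33, 152.33], [-74.26, 254.26], [0, 154.13], [-172.89, 172.89]. Speed limits (degrees/s): [127.2, 127.2, 159.86, 180, 180, 180].

## Interface

Orientations are given as a 3x3 rotation matrix whose columns are the frame's x, y, z axes.
In Python, from station import status, eyes, ctrl, find_in, silhouettes gives the robot as it stands.
- The arm moves only by the tool apply_moves, never from a script. Its argument "rows" is a list of rows, each a list of 3 entries, a list of its own where there are three numbers: the shift along the tool's x, y, z in mm, then the turn about the tool's z in degrees, then the opening, from 0 (shut) to 1 (fully open). In form: [[[dx, dy, dz], spin, jaw], ...]. A call has 1 to 5 rows; each row is the pose to reach, as a shift and turn from the pose commanded when the call began, along the tool's axes at that moment; what a row does not reach only later rows make up. A row lasts 1/12 s, in which the tool goes at most 41.7 mm and 7.16 degrees, less where a joint would pass 70% of its speed; a pose out of reach is approached as far as the arm can. A call with a gripper value outside its range is refused whole. The fingers move at their own pace and stop on an object; "squeeze" is the grip in N (left out, the last holds). Time passes only in rows, so rows that repeat a pose let the fingers close. It gives the time, the measured TCP pose, the force, the opening and the grip force at its end, in the units of the state.
- status.get_state(): the state, without advancing time (a new reading comes with each control period).
- eyes.snapshot(name): name is "scene" or "top" or "wrist"; returns a dict with "color" (384x512x3 uint8, red, green, blue), "fx", "fy", "cx", "cy" (pixels), "position" and "rotation" of the camera in the world. Camera axes: x right, y down, z forward; pixel columns grow to the right and rows downward; lengths in m; the calibration is good to about 2 mm. A picture is of the moment at which its call begins. There is no depth.
- ctrl.hand_in(): hands the job in; it is judged then, once.
Trained networks look in the newest picture that a camera, given by its name, has taken for a name from the list of things; names that differ only in an ending like _2 or _b are one class to them, and where a whole thing is asked for, a point or a joint stands for the part that bears it (a point fixed in the world has none). Each returns a list of dicts, best first, with "confidence" (0 to 1); they miss things now and then, are a little off and sometimes report something else, mostly with a low value. They report only what shows in the picture. A call takes as long as a camera call. They do not tell look-alikes from the thing itself.
- find_in(camera, name): "centre" ([x, y, z] in m, in world coordinates, good to about 4 mm: the middle of the surface that is visible of it).
- silhouettes(camera, name): "pixels" (384x512 bool, what is visible of it).
The state is a dict: "time": time; "qpos": joint angles; "qvel": joint speeds; "tau": joint torques, N m; "ee_pos": TCP position; "ee_rot": TCP orientation; "contact_force": force on the tool from outside, world axes, zero at the start; "ft_torque": the same for the moment, N m; "grip_width": finger opening in m; "grasp_force": force on a finger pad.
Only numpy, scipy, OpenCV 4.12 (cv2) and the standard library are available. Lean on these libraries where they do the work, as an engineer would, in place of code of your own. Each camera call takes 0.05 s, during which the arm holds its last target. There are 200 camera calls.

## Task

Swing the bench magnifier's lens over the spare eyepiece standing on the bench and lock it there. To do so, pull out the leaning spring plunger by its wing knob and twist it about a quarter turn so that it stays out, swing the arm round by its upright handle, then twist the knob back so that the pin drops fully home in the index notch at the eyepiece. Leave the eyepiece and the other small things round the stand where they are.

Things in the scene. Friction and masses are not known exactly. Their poses are not given: they have to be found in the camera images.
- stand: Fixed magnifier stand: round grey foot 156 mm across, 12 mm high, and a column on whose vertical axis the arm swings. Origin: centre of the foot's underside. z up; -x points to the spring plunger, +x to the parked arm. The plunger's axis lies in the x-z plane, leaning 35 degrees: outward direction (-0.574, 0, 0.819). Its 29 mm sleeve and 26 mm wide bracket stand 45 to 80 mm from the column axis.
- rim (a point): Fixed point on the plunger's axis where the pin meets the bevelled steel index ring that turns with the arm: 50 mm from the column axis, 60 mm up. The ring has a radial notch for parking and one for each of four stations, two either side, roughly 50 and 95 degrees from it but unevenly spaced (up to 3 degrees off): find the notch by feel. The arm swings 106 degrees or more either side.
- knob_grip (a point): Point on the axis in the plunger's black wing knob, 8 mm below its outer end; turns with it. The wing is 30 mm long (x), 11 mm thick (y: pinch across this) and 26 mm along the axis (z: outward, up the lean); the 29 mm wide collar under it begins 18 mm inward of this point. With the plunger home it is 80 mm off the column axis and 103 mm up, and the wing's length lies in the leaning plane.
- plunger (a joint): Slide of the plunger along its axis, m: 0 = pin fully home in a notch (arm locked), 0.013 = pulled to its stop. Its spring pushes home with 6 N at 0, 10 N at the stop. From 0.0095 on the knob can be twisted; twisted, it rests held out at about 0.009. Let in where there is no notch, the pin rides on the ring at about 0.007 and snaps home when a notch comes under it.
- knob (a joint): Twist of the wing knob about the plunger's axis, rad: 0 = stop, aligned with its groove; grows anticlockwise seen from the knob's outer end; 1.4 = other stop. It turns stiffly (about 0.03 N m, more when resting held out) and stays where it is left when held out; it drops into the groove only within about 0.15 of 0.
- handle_top (a point): Centre of the top of the arm's upright handle: black ribbed round post 14 mm in diameter, 42 mm high above the flat arm, 75 mm from the column axis, top 136 mm above the bench. Fixed to the arm. With the pin out, about 1 N there swings the arm; with the pin riding on the ring, about 2 N; once locked, the post has about 2.5 mm of play in all.
- lens_center (a point): Centre of the round lens (glass in a black ring 62 mm across, 12 mm thick) at the end of the arm, 120 mm from the column axis, 88 mm above the bench. Column axis, handle and lens lie on one straight line.
- eyepiece: Spare microscope eyepiece: loose black stepped cylinder, 36 mm across, 43 mm high, standing on the bench at one of the four stations. Origin: centre of its underside. When the arm is locked at its notch the lens centre is within 11 mm of straight above it.
- canister: Loose plastic canister, black with a pale ribbed lid, 37 mm across, 64 mm high, at another station. Origin: centre of its underside. To be left alone.
- glass_box: Loose small square box of cover glasses, 27 x 27 x 14 mm, at another station. Origin: centre of its underside. To be left alone.
- oil_bottle: Loose small dropper bottle with a pale cap, 26 x 28 mm, 71 mm high, at another station. Origin: centre of its underside. To be left alone.
There are look-alikes about, which are no part of the job. Of the things that look like the eyepiece, the middle-sized one is meant.

How it is judged (in metres and radians):
On the way, in this order (a step that is already met when the one before it is completed fails the run):
1. the plunger is pulled out and twisted so that it is held out (value of joint plunger above 0.0075 m and value of joint knob above 0.5 rad), for 0.2 s.
2. the lens has been swung to within 25 mm of straight above the eyepiece (horizontal distance between lens_center and eyepiece below 0.025 m), for 0.1 s.
At the end, for the whole second after the job is handed in: The lens centre is within 13 mm of straight above the eyepiece, the plunger is fully home (within 1.5 mm) with its knob twisted back (within 0.2 rad of its locked stop), so that the arm is locked (horizontal distance between lens_center and eyepiece below 0.013 m and value of joint plunger below 0.0015 m and value of joint knob below 0.2 rad); the robot touches nothing.
It fails at once if the eyepiece is shifted more than 10 mm or tipped (distance of eyepiece from where it was at the start of the episode above 0.01 m or angle between eyepiece's own z axis and vertical above 0.3 rad).
It fails at once if the canister is shifted more than 10 mm or tipped (distance of canister from where it was at the start of the episode above 0.01 m or angle between canister's own z axis and vertical above 0.3 rad).
It fails at once if the box of cover glasses is shifted more than 10 mm or tipped (distance of glass_box from where it was at the start of the episode above 0.01 m or angle between glass_box's own z axis and vertical above 0.3 rad).
It fails at once if the dropper bottle is shifted more than 10 mm or tipped (distance of oil_bottle from where it was at the start of the episode above 0.01 m or angle between oil_bottle's own z axis and vertical above 0.3 rad).
It also fails if it takes over 61 s, if anything falls off the work surface, if the arm or the gripper's body presses on something with over 40 N, if the wrist force passes 120 N, or if a joint passes its speed limit or range.

## Working session

There is one attempt and no reset: what is moved stays moved. The work goes in short steps, Python scripts to look and compute and a tool call to move; the robot and the scene stay as the last step left them, time stands still between calls to the robot, and variables do not carry over. Pictures are saved under pics/ and viewed, at most 11 in all, crops included, and the job is handed in when it is done.

Besides the shell and the picture viewer there is one more tool, called after "Request:" as name(argument=value, ...) on one line, values as JSON. apply_moves: Moves the arm, as the interface text tells. Its arguments: {"type":"object","properties":{"rows":{"type":"array"},"squeeze":{"type":"number"}},"required":["rows"]}

```bash
mkdir -p pics; cat > h.py <<'E'
import numpy as np, cv2
from station import status, eyes, ctrl, find_in, silhouettes
def snap(c,name=None):
    s=eyes.snapshot(c)
    if name: cv2.imwrite(f'pics/{name}.png',s['color'][:,:,::-1])
    return s
def proj(s,p):
    R=np.array(s['rotation']);q=R.T@(np.array(p)-s['position']);return (s['fx']*q[0]/q[2]+s['cx'],s['fy']*q[1]/q[2]+s['cy'])
def ray(s,u,v,z):
    R=np.array(s['rotation']);d=R@np.array([(u-s['cx'])/s['fx'],(v-s['cy'])/s['fy'],1]);p=np.array(s['position']);return p+d*(z-p[2])/d[2]
E
python3 - <<'E'
from h import *
for c in('top','scene'):
    s=snap(c,c+'0'); print(c,np.round(s['position'],3),np.round(s['rotation'],2).tolist(),s['fx'])
    for n in('stand','knob_grip','handle_top','lens_center','eyepiece','canister','glass_box','oil_bottle'):
        for r in find_in(c,n)[:4]: print(n,np.round(r['centre'],3),round(r['confidence'],2),np.round(proj(s,r['centre'])))
E
```

```text
top [ 0.345 -0.006  0.926] [[0.03, -0.97, 0.22], [-1.0, -0.03, 0.01], [-0.0, -0.22, -0.98]] 470.06044115319236
stand [0.502 0.019 0.064] 0.58 [241. 209.]
handle_top [0.499 0.011 0.064] 0.71 [245. 211.]
lens_center [0.5   0.007 0.069] 0.85 [247. 210.]
lens_center [0.498 0.019 0.068] 0.71 [241. 211.]
eyepiece [ 0.408 -0.034  0.018] 0.6 [267. 263.]
eyepiece [ 0.459 -0.183  0.04 ] 0.57 [347. 237.]
eyepiece [ 0.402 -0.096  0.013] 0.54 [300. 267.]
glass_box [0.398 0.063 0.01 ] 0.47 [217. 267.]
oil_bottle [0.624 0.023 0.039] 0.76 [241. 151.]
scene [ 0.033 -0.59   0.519] [[0.77, -0.28, 0.57], [-0.63, -0.37, 0.68], [0.02, -0.89, -0.46]] 430.54457525493103
stand [0.49  0.    0.061] 0.57 [242. 224.]
stand [ 0.589 -0.071  0.041] 0.43 [300. 231.]
knob_grip [0.521 0.098 0.104] 0.63 [226. 183.]
knob_grip [ 0.494 -0.014  0.089] 0.62 [247. 214.]
handle_top [ 0.495 -0.016  0.088] 0.66 [248. 214.]
lens_center [ 0.493 -0.002  0.059] 0.5 [243. 224.]
eyepiece [ 0.401 -0.042  0.024] 0.85 [218. 265.]
eyepiece [ 0.454 -0.2    0.025] 0.84 [296. 298.]
eyepiece [0.492 0.    0.059] 0.49 [242. 224.]
canister [ 0.589 -0.074  0.044] 0.65 [302. 231.]
glass_box [0.392 0.052 0.013] 0.66 [188. 248.]
oil_bottle [0.625 0.021 0.035] 0.58 [283. 211.]
```

View pics/top0.png

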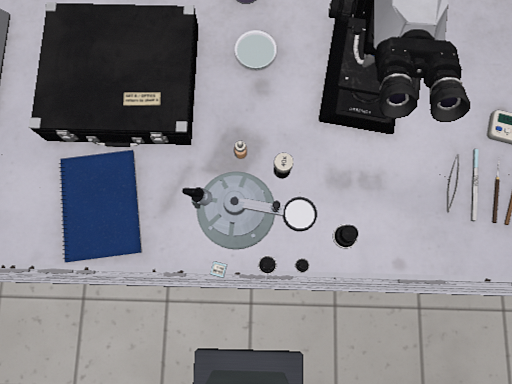

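View pics/scene0.png

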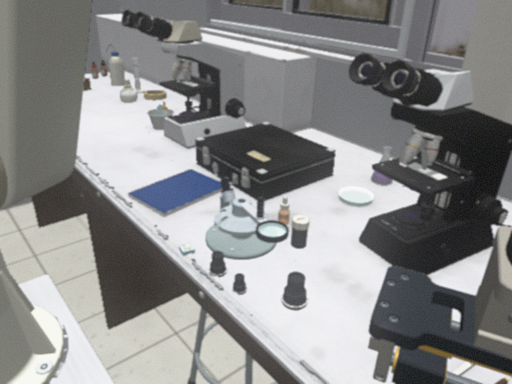

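Top view: three eyepiece look-alikes, at (268,264), (303,265, small) and (346,236, large). The middle-sized one is at (268,264). The stand's foot is at about (236,210), the lens at (300,214) and the plunger knob at (190,191). Next I'll zoom in for accuracy.

```bash
python3 - <<'E'
from h import *
s=snap('top')
c=s['color'][140:280,170:340]; cv2.imwrite('pics/z1.png',cv2.resize(c[:,:,::-1],None,fx=4.4,fy=4.2857,interpolation=cv2.INTER_CUBIC))
for n,(u,v),z in [('lens',(300,213.5),.094),('foot',(236,210),.012),('eyep',(268,264),.043),('handle',(277,206),.136),('knob',(190,191),.105),('big',(346,235),.05),('small',(303,265),.035)]: print(n,np.round(ray(s,u,v,z),4))
E
```

```text
lens [ 0.4917 -0.0884  0.094 ]
foot [0.5098 0.0299 0.012 ]
eyep [ 0.4039 -0.0343  0.043 ]
handle [ 0.4963 -0.0449  0.136 ]
knob [0.5254 0.1097 0.105 ]
big [ 0.461  -0.1789  0.05  ]
small [ 0.4043 -0.1002  0.035 ]
```

View pics/z1.png

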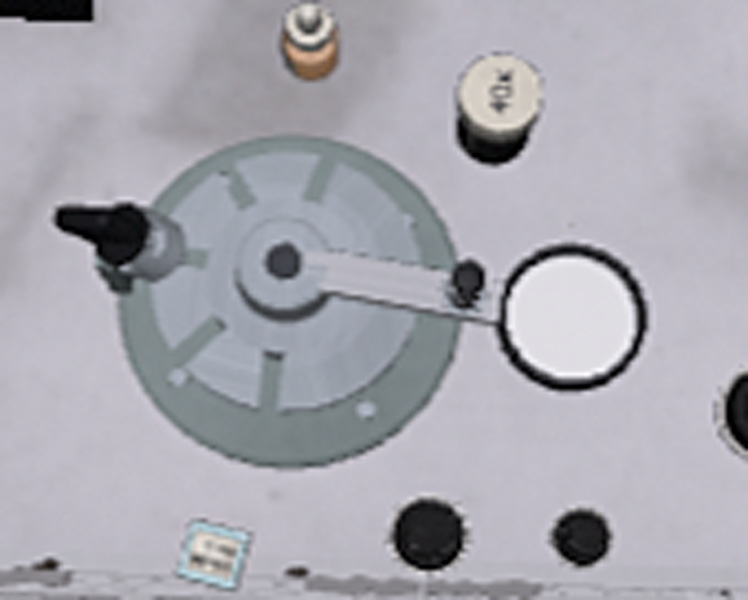

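Foot centre is at zoom px (290,302), lens centre at (573,317) and the eyepiece at (428,535). That puts the stand near (0.509, 0.030), with the parked arm at about -99° and the eyepiece about 50° clockwise from park.

```bash
cat >> h.py <<'E'
C=np.array([.509,.030,0]); YAW=np.radians(-98.8)
SX=np.array([np.cos(YAW),np.sin(YAW),0]);SY=np.array([-SX[1],SX[0],0]);SZ=np.array([0,0,1.])
def W(x,y,z): return C+x*SX+y*SY+z*SZ
def plan(p,R0=None,p0=None):
    st=status.get_state(); R=np.array(st['ee_rot']); return np.round(R.T@(np.array(p)-st['ee_pos'])*1000,1)
E
python3 - <<'E'
from h import *
st=status.get_state()
print({k:np.round(v,3).tolist() for k,v in st.items()})
print('SX',SX,'SY',SY)
g=W(-.083,0,.091);print('tcp target',g,plan(g))
R=np.array(st['ee_rot'])
# spin about tool z to make tool y along SY
t=R.T@SY; a=np.degrees(np.arctan2(-t[0],t[1])); print('spin',a)
for d in (0.02,.04): pass
E
```

```text
{'time': 0.95, 'qpos': [-64.825, 20.225, 93.586, -0.001, 66.187, -0.136], 'qvel': [0.01, 0.029, -0.034, -0.014, 0.105, 0.028], 'tau': [0.002, -59.375, -33.458, 0.07, 0.016, -0.0], 'ee_pos': [0.267, -0.565, 0.215], 'ee_rot': [[0.904, 0.428, 0.0], [0.428, -0.904, -0.0], [-0.0, 0.0, -1.0]], 'contact_force': [-0.371, -0.491, -0.663], 'ft_torque': [-0.01, -0.0, 0.006], 'grasp_force': 0.0, 'grip_width': 0.092}
SX [-0.15298584 -0.98822838  0.        ] SY [ 0.98822838 -0.15298584  0.        ]
tcp target [0.52169782 0.11202296 0.091     ] [ 519.5 -503.2  123.6]
spin -55.88803148268117
```

Request:
apply_moves(rows=[[[28,-27,0],0,1],[[57,-55,0],0,1],[[86,-83,0],0,1],[[115,-111,0],0,1],[[144,-139,0],0,1]])

```text
time: 1.37
ee_pos: [0.3382, -0.3761, 0.2146]
ee_rot: [[0.904, 0.427, 0.0], [0.427, -0.904, -0.0], [0.0, 0.0, -1.0]]
contact_force: [1.2, -1.3, 0.0]
grip_width: 0.0918
grasp_force: 0.0
```

Request:
apply_moves(rows=[[[28,-27,0],0,1],[[57,-55,0],0,1],[[86,-83,0],0,1],[[115,-111,0],0,1],[[144,-139,0],0,1]])

```text
time: 1.78
ee_pos: [0.409, -0.1888, 0.2149]
ee_rot: [[0.904, 0.427, 0.001], [0.427, -0.904, -0.0], [0.001, 0.001, -1.0]]
contact_force: [0.4, -0.9, -0.0]
grip_width: 0.0917
grasp_force: 0.0
```

Request:
apply_moves(rows=[[[28,-27,0],-7,1],[[57,-55,0],-14,1],[[86,-83,0],-21,1],[[115,-111,0],-28,1],[[144,-139,0],-35,1]])

```text
time: 2.2
ee_pos: [0.4798, -0.0013, 0.2149]
ee_rot: [[0.49, 0.872, 0.001], [0.872, -0.49, -0.0], [0.0, 0.001, -1.0]]
contact_force: [0.6, -0.3, -0.1]
grip_width: 0.092
grasp_force: 0.0
```

```bash
python3 - <<'E'
from h import *
g=W(-.083,0,.160);print(status.get_state()['ee_pos'],plan(g)); R=np.array(status.get_state()['ee_rot'])
t=R.T@SY; print('spin',np.degrees(np.arctan2(-t[0],t[1])),status.get_state()['qpos'])
E
```

```text
[ 0.4798381  -0.00126954  0.21492905] [119.3 -19.1  55. ]
spin -20.53502484236772 [-3.28899831e-01  7.11430223e+00  1.10841869e+02 -2.72215712e-03
  6.19984017e+01  2.90074038e+01]
```

Request:
apply_moves(rows=[[[40,-6,0],-7,1],[[80,-13,10],-14,1],[[110,-17,30],-20.5,1],[[119,-19,35],-20.5,1],[[119,-19,35],-20.5,1]])

```text
time: 2.62
ee_pos: [0.5213, 0.1112, 0.178]
ee_rot: [[0.158, 0.987, -0.003], [0.987, -0.158, -0.0], [-0.001, -0.003, -1.0]]
contact_force: [-0.5, -0.5, -0.2]
grip_width: 0.0918
grasp_force: 0.0
```

```bash
python3 - <<'E'
from h import *
s=snap('wrist','w1')
for n in('knob_grip','stand'):
    for r in find_in('wrist',n)[:3]: print(n,np.round(r['centre'],3),round(r['confidence'],2),np.round(proj(s,r['centre'])))
st=status.get_state();print(st['ee_pos'])
for p in [(-.08,0,.103),(-.0846,0,.1096),(-.05,0,.06),(0.075,0,.136),(0,0,.1)]: print(p,np.round(proj(s,W(*p))))
E
```

```text
knob_grip [0.528 0.1   0.108] 0.9 [266. 217.]
stand [0.518 0.052 0.064] 0.71 [262. 252.]
[0.52159495 0.10841607 0.18003006]
(-0.08, 0, 0.103) [255. 206.]
(-0.0846, 0, 0.1096) [255. 203.]
(-0.05, 0, 0.06) [256. 223.]
(0.075, 0, 0.136) [256. 404.]
(0, 0, 0.1) [256. 296.]
```

View pics/w1.png

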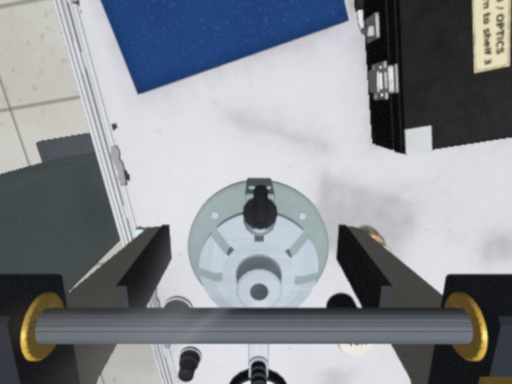

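The wrist view shows the knob at (260,211) and the column cap at (259,292), about 4 px right of the predicted line. I'll shift about 3.5 mm along +tool y. The wing lies in the leaning plane as expected.

```bash
python3 - <<'E'
from h import *
st=status.get_state();print(st['ee_pos'],plan(W(-.083,.0035,.091)),st['contact_force'])
R=np.array(st['ee_rot']);t=R.T@SY; print('spin',np.degrees(np.arctan2(-t[0],t[1])))
E
```

```text
[0.52159495 0.10841607 0.18003006] [ 3.6  3.  89. ] [ 0.18888577 -0.15004101  0.39493446]
spin -0.5060307928572103
```

Request:
apply_moves(rows=[[[3.5,3,30],0,0.6],[[3.5,3,60],0,0.6],[[3.5,3,80],0,0.6],[[3.5,3,89],0,0.6],[[3.5,3,89],0,0.6]])

```text
time: 3.18
ee_pos: [0.5243, 0.1109, 0.0896]
ee_rot: [[0.162, 0.987, -0.003], [0.987, -0.162, -0.001], [-0.001, -0.002, -1.0]]
contact_force: [-1.3, 0.5, -0.3]
grip_width: 0.0607
grasp_force: 0.0
```

Request:
apply_moves(rows=[[[0,0,0],0,0],[[0,0,0],0,0],[[0,0,0],0,0],[[0,0,0],0,0],[[0,0,0],0,0]], squeeze=8)

```text
time: 3.6
ee_pos: [0.5259, 0.1126, 0.0915]
ee_rot: [[0.16, 0.987, 0.001], [0.987, -0.16, 0.0], [0.001, 0.001, -1.0]]
contact_force: [-0.4, 0.1, -0.9]
grip_width: 0.0274
grasp_force: 0.0
```

Request:
apply_moves(rows=[[[0,0,0],0,0],[[0,0,0],0,0],[[0,0,0],0,0]])

```text
time: 3.85
ee_pos: [0.5263, 0.1125, 0.0909]
ee_rot: [[0.159, 0.987, 0.002], [0.987, -0.159, 0.0], [0.0, 0.002, -1.0]]
contact_force: [0.9, -0.3, 0.1]
grip_width: 0.0106
grasp_force: 8.0
```

Request:
apply_moves(rows=[[[0,0,0],0,0],[[0,0,0],0,0],[[2.3,0,-3.3],0,0],[[4.6,0,-6.6],0,0],[[6.9,0,-9.8],0,0]], squeeze=40)

```text
time: 4.27
ee_pos: [0.5269, 0.1187, 0.0999]
ee_rot: [[0.159, 0.987, 0.001], [0.987, -0.159, -0.001], [-0.001, 0.001, -1.0]]
contact_force: [7.1, -4.7, -9.2]
grip_width: 0.0111
grasp_force: 40.0
```

Request:
apply_moves(rows=[[[0,0,0],0,0],[[0,0,0],0,0]])

```text
time: 4.43
ee_pos: [0.527, 0.1187, 0.0999]
ee_rot: [[0.159, 0.987, 0.001], [0.987, -0.159, -0.001], [-0.001, 0.001, -1.0]]
contact_force: [6.3, -4.6, -9.1]
grip_width: 0.0106
grasp_force: 40.0
```

Request:
apply_moves(rows=[[[0.5,1.5,-0.7],0,0],[[0,1.5,-1],-6,0],[[-0.5,1.5,-1],-12,0],[[-1,1.5,-1],-18,0]])

```text
time: 4.77
ee_pos: [0.5247, 0.1177, 0.0995]
ee_rot: [[-0.157, 0.988, -0.007], [0.988, 0.157, -0.001], [0.001, -0.007, -1.0]]
contact_force: [-1.1, 1.1, -11.4]
grip_width: 0.0117
grasp_force: 41.1
```

Request:
apply_moves(rows=[[[-1,0,-0.5],-6,0],[[-1.5,0,-1],-12,0],[[-2,0,-1.5],-18,0],[[-2.5,0,-2],-24,0]])

```text
time: 5.1
ee_pos: [0.5229, 0.117, 0.1011]
ee_rot: [[-0.544, 0.839, -0.011], [0.839, 0.544, 0.002], [0.008, -0.008, -1.0]]
contact_force: [-10.7, 14.3, -4.9]
grip_width: 0.0148
grasp_force: 42.2
```

Request:
apply_moves(rows=[[[1,0,-0.5],-5,0],[[1.5,0,-1],-10,0],[[2,0,-1.5],-15,0],[[2,0,-1.5],-15,0]])

```text
time: 5.43
ee_pos: [0.5215, 0.1171, 0.1026]
ee_rot: [[-0.744, 0.668, -0.011], [0.668, 0.744, -0.001], [0.008, -0.008, -1.0]]
contact_force: [-8.9, 2.8, -5.4]
grip_width: 0.0157
grasp_force: 40.2
```

```bash
python3 - <<'E'
from h import *
im=[snap('top')['color'][165:235,160:260],snap('scene')['color'][150:250,170:313]]
a=cv2.resize(im[0],(570,400),interpolation=3);b=cv2.resize(im[1],(572,400),interpolation=3)
cv2.imwrite('pics/c2.png',cv2.resize(np.hstack([a,b])[:,:,::-1],(800,280)))
E
```

```text
(no output)
```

View pics/c2.png

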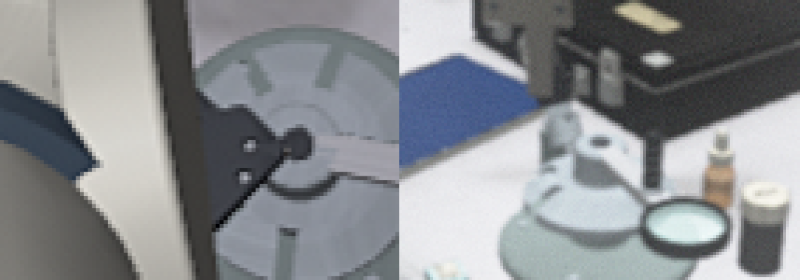

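The hand hides the knob in both crops (top left, scene right). I'll release, lift and look.

Request:
apply_moves(rows=[[[0,0,0],0,0.35],[[0,0,0],0,0.35],[[0,0,0],0,0.35],[[0,0,-30],0,0.35],[[0,0,-70],0,0.35]])

```text
time: 5.95
ee_pos: [0.525, 0.1167, 0.173]
ee_rot: [[-0.741, 0.672, -0.006], [0.672, 0.741, -0.001], [0.003, -0.005, -1.0]]
contact_force: [0.6, -0.0, -0.4]
grip_width: 0.0318
grasp_force: 0.0
```

Request:
apply_moves(rows=[[[-20,30,-10],0,0.35],[[-20,30,-10],0,0.35]])

```text
time: 6.12
ee_pos: [0.5692, 0.1276, 0.1901]
ee_rot: [[-0.741, 0.672, 0.012], [0.672, 0.741, 0.003], [-0.007, 0.01, -1.0]]
contact_force: [-0.4, -1.1, -0.4]
grip_width: 0.0321
grasp_force: 0.0
```

```bash
python3 - <<'E'
from h import *
s=snap('wrist','w2'); st=status.get_state();print(st['ee_pos'],st['contact_force'])
for p in [(-.08,0,.103),(-.0846,0,.1096),(-.05,0,.06),(0.075,0,.136),(0,0,.1)]: print(p,np.round(proj(s,W(*p))))
u,v=map(int,proj(s,W(-.08,.002,.103)))
a=cv2.resize(s['color'][max(v-70,0):v+70,max(u-90,0):u+90],None,fx=3,fy=3,interpolation=3);cv2.imwrite('pics/w2z.png',a[:,:,::-1]);print(u,v,a.shape)
E
```

```text
[0.56604905 0.1268781  0.18762534] [-0.63970203 -0.0248396  -0.3376268 ]
(-0.08, 0, 0.103) [194. 171.]
(-0.0846, 0, 0.1096) [197. 169.]
(-0.05, 0, 0.06) [175. 179.]
(0.075, 0, 0.136) [ 20. 291.]
(0, 0, 0.1) [116. 223.]
195 172 (420, 540, 3)
```

View pics/w2z.png

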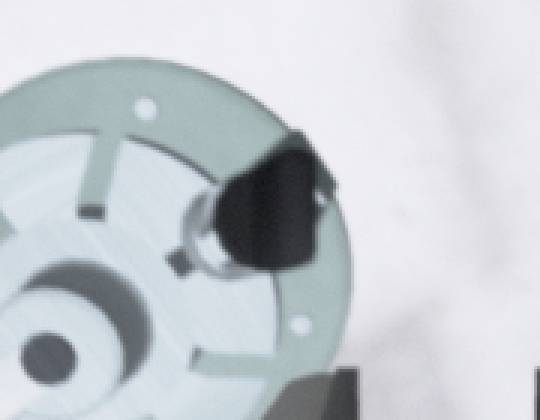

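The plunger is held out: the wing at crop (275,205) is clearly twisted and the pin shank shows. Next is the handle.

```bash
python3 - <<'E'
from h import *
p=W(.075,.0015,.107);st=status.get_state();print(p,plan(p)); R=np.array(st['ee_rot']); t=R.T@SY; print('spin',np.degrees(np.arctan2(-t[0],t[1])))
E
```

```text
[ 0.4990084  -0.04434661  0.107     ] [ -65.  -172.3   79.9]
spin 56.610711864426456
```

Request:
apply_moves(rows=[[[-13,-34,0],7,0.7],[[-26,-69,0],14,0.7],[[-39,-103,0],21,0.7],[[-52,-138,0],28,0.7],[[-65,-172,10],35,0.7]])

```text
time: 6.58
ee_pos: [0.4941, -0.0464, 0.1755]
ee_rot: [[-0.216, 0.976, 0.001], [0.976, 0.216, -0.0], [-0.001, 0.001, -1.0]]
contact_force: [1.7, -0.2, -0.2]
grip_width: 0.0628
grasp_force: 0.0
```

Request:
apply_moves(rows=[[[0,0,0],7,0.7],[[0,0,0],14,0.7],[[0,0,0],21.5,0.7],[[0,0,0],21.5,0.7]])

```text
time: 6.92
ee_pos: [0.4939, -0.0454, 0.1742]
ee_rot: [[0.158, 0.987, -0.001], [0.987, -0.158, 0.0], [-0.0, -0.001, -1.0]]
contact_force: [0.3, 0.4, 0.2]
grip_width: 0.0641
grasp_force: 0.0
```

```bash
python3 - <<'E'
from h import *
p=W(.075,.0015,.107);st=status.get_state();print(st['ee_pos'],plan(p)); R=np.array(st['ee_rot']); t=R.T@SY; print('spin',np.degrees(np.arctan2(-t[0],t[1])))
s=snap('wrist','w3')
for r in find_in('wrist','handle_top')[:3]: print(np.round(r['centre'],3),round(r['confidence'],2),np.round(proj(s,r['centre'])))
print(proj(s,W(.075,0,.136)))
E
```

```text
[ 0.49386976 -0.04541425  0.17420717] [ 1.9  5.  67.2]
spin -0.27048953249783164
[0.507 0.012 0.067] 0.73 [260. 123.]
(np.float64(260.1363719822615), np.float64(216.7825291994364))
```

View pics/w3.png

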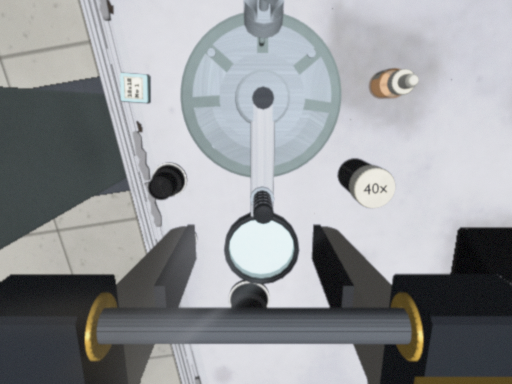

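Handle top is at (263,212) against a predicted (260,217), so the alignment is good. The eyepiece at the target station is at (168,181).

Request:
apply_moves(rows=[[[1,3,20],0,0.6],[[2,5.5,45],0,0.5],[[2,5.5,66],0,0.4],[[2,5.5,66],0,0.15],[[2,5.5,66],0,0.15]], squeeze=5)

```text
time: 7.43
ee_pos: [0.4995, -0.0436, 0.1081]
ee_rot: [[0.148, 0.989, -0.003], [0.989, -0.148, 0.0], [-0.0, -0.003, -1.0]]
contact_force: [-0.1, 0.2, -0.1]
grip_width: 0.0333
grasp_force: 0.0
```

Request:
apply_moves(rows=[[[0,0,0],0,0],[[0,0,0],0,0],[[0,0,0],0,0],[[0,0,0],0,0],[[0,0,0],0,0]])

```text
time: 7.85
ee_pos: [0.5013, -0.044, 0.11]
ee_rot: [[0.151, 0.989, 0.002], [0.989, -0.151, -0.0], [0.0, 0.002, -1.0]]
contact_force: [-1.7, -0.2, 6.5]
grip_width: 0.0137
grasp_force: 5.0
```

```bash
python3 - <<'E'
from h import *
st=status.get_state(); print({k:np.round(st[k],3).tolist() for k in('ee_pos','ee_rot','grip_width','grasp_force','contact_force')})
R=np.array(st['ee_rot']); p=np.array(st['ee_pos']); d=p-C; print('rad',np.hypot(d[0],d[1]),np.degrees(np.arctan2(d[1],d[0])))
a0=np.arctan2(d[1],d[0])
for k in range(5,48,4):
    a=a0-np.radians(k); q=C+.075*np.array([np.cos(a),np.sin(a),0]); q[2]=p[2]; print(k,np.round(R.T@(q-p)*1000,1))
E
```

```text
{'ee_pos': [0.501, -0.044, 0.11], 'ee_rot': [[0.151, 0.989, 0.002], [0.989, -0.151, -0.0], [0.0, 0.002, -1.0]], 'grip_width': 0.014, 'grasp_force': 5.004, 'contact_force': [-1.669, -0.19, 6.54]}
rad 0.0744055199211075 -95.95470790936272
5 [-0.6 -6.5 -0. ]
9 [ -0.2 -11.7  -0. ]
13 [  0.5 -16.9  -0. ]
17 [  1.6 -22.   -0. ]
21 [  3.1 -27.1  -0.1]
25 [  4.9 -32.   -0.1]
29 [  7.1 -36.7  -0.1]
33 [  9.6 -41.3  -0.1]
37 [ 12.4 -45.8  -0.1]
41 [ 15.4 -50.   -0.1]
45 [ 18.8 -54.   -0.1]
```

```bash
sed -i 's/C=np.array(\[.509,.030,0\])/C=np.array([.513,.0294,0])/' h.py; python3 - <<'E'
from h import *
st=status.get_state()
R=np.array(st['ee_rot']); p=np.array(st['ee_pos']); d=p-C; d[2]=0; r=np.linalg.norm(d); print(r,np.degrees(np.arctan2(d[1],d[0])))
a0=np.arctan2(d[1],d[0])
# per 21.5deg call, axes turning with the tool
for k in range(4,23,4):
    a=a0-np.radians(k); q=C+r*np.array([np.cos(a),np.sin(a),0]); q[2]=p[2]; print(k,np.round(R.T@(q-p)*1000,1))
E
```

```text
0.07433362980284289 -99.07075454769401
4 [ 0.2 -5.2 -0. ]
8 [  0.8 -10.3  -0. ]
12 [  1.7 -15.4  -0. ]
16 [  3.  -20.5  -0. ]
20 [  4.7 -25.4  -0. ]
```

Request:
apply_moves(rows=[[[0.2,-5.2,-4],4,0],[[0.8,-10.3,-4],8,0],[[1.7,-15.4,-4],12,0],[[3.0,-20.5,-4],16,0],[[4.7,-25.4,-4],20,0]])

```text
time: 8.27
ee_pos: [0.4765, -0.0356, 0.1135]
ee_rot: [[0.483, 0.876, 0.002], [0.876, -0.483, -0.0], [0.0, 0.002, -1.0]]
contact_force: [0.8, -0.6, 0.3]
grip_width: 0.0142
grasp_force: 5.0
```

Swinging freely.

Request:
apply_moves(rows=[[[0.2,-5.2,0],4,0],[[0.8,-10.3,0],8,0],[[1.7,-15.4,0],12,0],[[3.0,-20.5,0],16,0],[[4.7,-25.4,0],20,0]])

```text
time: 8.68
ee_pos: [0.4562, -0.0193, 0.1134]
ee_rot: [[0.753, 0.658, 0.001], [0.658, -0.753, -0.001], [0.0, 0.001, -1.0]]
contact_force: [-0.8, -1.5, 1.4]
grip_width: 0.014
grasp_force: 5.0
```

Request:
apply_moves(rows=[[[0.1,-3.5,0],3,0],[[0.1,-3.5,0],3,0],[[0.1,-3.5,0],3,0]])

```text
time: 8.93
ee_pos: [0.4539, -0.0164, 0.1134]
ee_rot: [[0.783, 0.622, 0.0], [0.622, -0.783, -0.0], [0.0, 0.0, -1.0]]
contact_force: [-3.1, -1.1, 5.7]
grip_width: 0.0138
grasp_force: 5.0
```

```bash
python3 - <<'E'
from h import *
st=status.get_state()
p=np.array(st['ee_pos']); d=p-C; print(p,np.hypot(d[0],d[1]),np.degrees(np.arctan2(d[1],d[0])))
s=snap('scene'); a=cv2.resize(s['color'][170:300,170:340],None,fx=4,fy=4,interpolation=3);cv2.imwrite('pics/s4.png',a[:,:,::-1])
lens=C+d/np.hypot(d[0],d[1])*.120; print('lens',lens)
for r in find_in('scene','eyepiece')[:3]: print(np.round(r['centre'],3),round(r['confidence'],2))
E
```

```text
[ 0.45385626 -0.01643464  0.11335697] 0.07482510014296133 -142.2253806667688
lens [ 0.41814883 -0.04410684  0.18179509]
[ 0.457 -0.196  0.024] 0.85
[ 0.403 -0.111  0.015] 0.69
[ 0.405 -0.041  0.026] 0.68
```

View pics/s4.png

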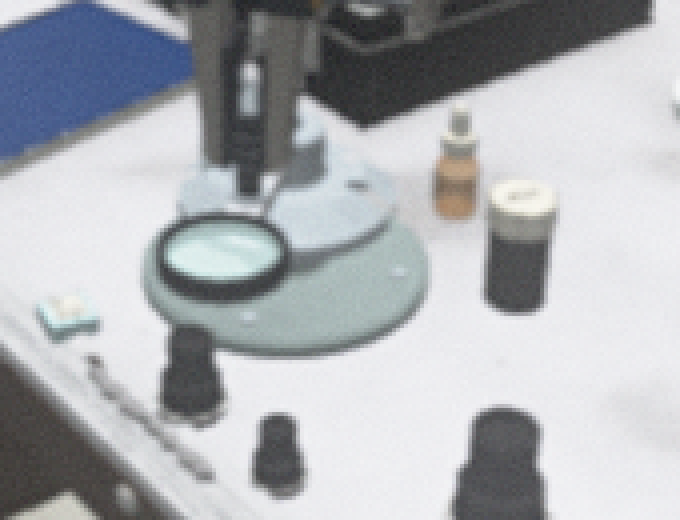

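The lens (crop 223,257) is close to, and just short of, the target eyepiece (193,370). Now I'll release and go back to the knob.

Request:
apply_moves(rows=[[[0,0,0],0,0.4],[[0,0,0],0,0.4],[[0,0,-25],0,0.4],[[0,0,-50],-7,0.4],[[0,0,-72],-14,0.4]])

```text
time: 9.45
ee_pos: [0.4538, -0.0165, 0.1858]
ee_rot: [[0.607, 0.795, -0.0], [0.795, -0.607, 0.0], [-0.0, -0.0, -1.0]]
contact_force: [0.8, -0.5, 0.1]
grip_width: 0.0366
grasp_force: 0.0
```

Request:
apply_moves(rows=[[[0,0,0],-7,0.4],[[0,0,0],-14,0.4],[[0,0,0],-21,0.4],[[0,0,0],-28,0.4],[[0,0,0],-35,0.4]])

```text
time: 9.87
ee_pos: [0.4539, -0.0165, 0.1848]
ee_rot: [[0.04, 0.999, 0.0], [0.999, -0.04, 0.0], [0.0, 0.0, -1.0]]
contact_force: [-0.4, 0.9, -0.1]
grip_width: 0.0366
grasp_force: 0.0
```

Request:
apply_moves(rows=[[[0,0,0],-7,0.4],[[0,0,0],-14,0.4],[[0,0,0],-21,0.4],[[0,0,0],-28,0.4],[[0,0,0],-35,0.4]])

```text
time: 10.28
ee_pos: [0.4539, -0.0165, 0.1847]
ee_rot: [[-0.54, 0.841, -0.0], [0.841, 0.54, 0.0], [0.0, 0.0, -1.0]]
contact_force: [0.2, 0.3, 0.3]
grip_width: 0.0365
grasp_force: 0.0
```

Request:
apply_moves(rows=[[[0,0,0],-7,0.4],[[0,0,0],-14,0.4],[[0,0,0],-16,0.4],[[0,0,0],-16,0.4]])

```text
time: 10.62
ee_pos: [0.4539, -0.0165, 0.1848]
ee_rot: [[-0.748, 0.663, -0.0], [0.663, 0.748, 0.0], [0.0, 0.0, -1.0]]
contact_force: [0.0, -0.3, -0.1]
grip_width: 0.0364
grasp_force: 0.0
```

```bash
python3 - <<'E'
from h import *
st=status.get_state(); print(st['ee_pos'],plan([.5215,.1155,.100]),st['qpos'])
R=np.array(st['ee_rot']);print(np.degrees(np.arctan2(R[1,0],R[0,0])))
E
```

```text
[ 0.45390912 -0.01645202  0.18477801] [ 36.9 143.6  84.8] [-2.26888055e+00  6.86275468e+00  1.15478093e+02  5.79766268e-03
  5.76604551e+01 -5.07220766e+01]
138.45009476139498
```

Request:
apply_moves(rows=[[[9,36,0],0,0.4],[[18,72,0],0,0.4],[[28,108,0],0,0.4],[[37,143.5,0],0,0.4],[[37,143.5,25],0,0.4]])

```text
time: 11.03
ee_pos: [0.5279, 0.1208, 0.1636]
ee_rot: [[-0.747, 0.665, 0.01], [0.665, 0.747, 0.004], [-0.005, 0.009, -1.0]]
contact_force: [-0.0, -0.3, 0.2]
grip_width: 0.0367
grasp_force: 0.0
```

Request:
apply_moves(rows=[[[0,0,25],0,0.4],[[0,0,45],0,0.4],[[0,0,59],0,0.4],[[0,0,59],0,0.4]])

```text
time: 11.37
ee_pos: [0.5195, 0.115, 0.0979]
ee_rot: [[-0.746, 0.666, -0.005], [0.666, 0.746, -0.001], [0.003, -0.004, -1.0]]
contact_force: [-0.9, 0.3, 0.0]
grip_width: 0.0368
grasp_force: 0.1
```

Request:
apply_moves(rows=[[[0,0,0],0,0],[[0,0,0],0,0],[[0,0,0],0,0],[[0,0,0],0,0],[[0,0,0],0,0]], squeeze=15)

```text
time: 11.78
ee_pos: [0.5219, 0.1159, 0.1015]
ee_rot: [[-0.746, 0.666, 0.001], [0.666, 0.746, 0.001], [0.0, 0.001, -1.0]]
contact_force: [-1.4, 5.4, -4.7]
grip_width: 0.0185
grasp_force: 14.2
```

Request:
apply_moves(rows=[[[-0.5,0.6,0],7,0],[[-1,1.2,0],14,0],[[-1.5,1.8,0],21,0],[[-2,2.4,0],28,0]], squeeze=20)

```text
time: 12.12
ee_pos: [0.5252, 0.1173, 0.102]
ee_rot: [[-0.341, 0.94, 0.001], [0.94, 0.341, 0.002], [0.002, 0.002, -1.0]]
contact_force: [-3.3, 9.1, 1.0]
grip_width: 0.0145
grasp_force: 19.4
```

Request:
apply_moves(rows=[[[0,0.6,0],7,0],[[0,1.2,0],14,0],[[0.3,1.8,0],21,0],[[0.3,2.2,0],28,0],[[0.3,2.2,0],33,0]])

```text
time: 12.53
ee_pos: [0.5277, 0.1167, 0.1014]
ee_rot: [[0.225, 0.974, 0.002], [0.974, -0.225, -0.0], [0.0, 0.002, -1.0]]
contact_force: [1.9, 0.2, -5.6]
grip_width: 0.0108
grasp_force: 20.5
```

Request:
apply_moves(rows=[[[-1.7,0,2.4],0,0],[[-1.7,0,2.4],0,0],[[-1.7,0,2.4],0,0.4],[[-1.7,0,2.4],0,0.4],[[-1.7,0,2.4],0,0.4]])

```text
time: 12.95
ee_pos: [0.5269, 0.115, 0.099]
ee_rot: [[0.218, 0.976, 0.001], [0.976, -0.218, -0.0], [0.0, 0.001, -1.0]]
contact_force: [0.3, 0.2, 0.1]
grip_width: 0.0292
grasp_force: 0.0
```

Request:
apply_moves(rows=[[[0,0,-30],0,0.4],[[0,0,-70],0,0.4],[[0,0,-85],0,0.4],[[0,0,-85],0,0.4]])

```text
time: 13.28
ee_pos: [0.529, 0.1155, 0.1877]
ee_rot: [[0.219, 0.976, 0.007], [0.976, -0.219, 0.001], [0.003, 0.007, -1.0]]
contact_force: [0.5, -0.1, 0.7]
grip_width: 0.0367
grasp_force: 0.0
```

```bash
python3 - <<'E'
from h import *
s=snap('wrist'); st=status.get_state();print(st['ee_pos'])
u,v=map(int,proj(s,W(-.08,0,.103)));print(u,v, proj(s,W(-.084,0,.1087)))
a=cv2.resize(s['color'][max(v-50,0):v+100,max(u-90,0):u+90],None,fx=3.5,fy=3.5,interpolation=3);cv2.imwrite('pics/w5.png',a[:,:,::-1])
p=np.array([.4538,-.0164,.1134]);print(plan(p)); R=np.array(st['ee_rot']);print(np.degrees(np.arctan2(R[1,0],R[0,0])))
E
```

```text
[0.52778213 0.11524154 0.18541651]
251 209 (np.float64(251.01930737475658), np.float64(206.56081779188176))
[-144.8  -43.6   71.6]
77.34490695711061
```

View pics/w5.png

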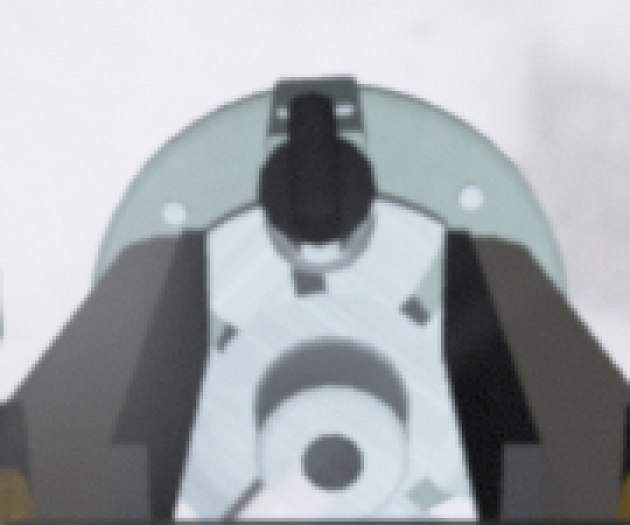

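The wing is back in the leaning plane, at crop (317,150). An index notch at (310,280) sits a few degrees short of the pin, as expected. Next I'll go back to the handle.

Request:
apply_moves(rows=[[[-36,-11,0],7,0.5],[[-72,-22,0],14,0.6],[[-108,-33,0],21,0.6],[[-145,-43.5,0],28,0.6],[[-145,-43.5,0],35,0.6]])

```text
time: 13.75
ee_pos: [0.4474, -0.0207, 0.1816]
ee_rot: [[0.745, 0.667, -0.005], [0.667, -0.745, -0.002], [-0.005, -0.002, -1.0]]
contact_force: [0.2, 0.1, -0.9]
grip_width: 0.0551
grasp_force: 0.0
```

Request:
apply_moves(rows=[[[0,0,0],4,0.6],[[0,0,0],4,0.6]])

```text
time: 13.92
ee_pos: [0.4509, -0.0175, 0.1823]
ee_rot: [[0.787, 0.617, -0.002], [0.617, -0.787, -0.0], [-0.001, -0.001, -1.0]]
contact_force: [-0.6, 1.4, -0.2]
grip_width: 0.055
grasp_force: 0.0
```

```bash
python3 - <<'E'
from h import *
print(plan([.4538,-.0164,.1134]),status.get_state()['ee_pos'])
E
```

```text
[ 3.1  1.  68.9] [ 0.4509096  -0.01750264  0.18228293]
```

Request:
apply_moves(rows=[[[2,1,25],0,0.6],[[2,1,50],0,0.6],[[2,1,69],0,0.4],[[2,1,69],0,0.2],[[2,1,69],0,0.2]], squeeze=6)

```text
time: 14.33
ee_pos: [0.4531, -0.016, 0.1134]
ee_rot: [[0.783, 0.622, -0.004], [0.622, -0.783, 0.0], [-0.003, -0.002, -1.0]]
contact_force: [-0.1, -0.7, -0.1]
grip_width: 0.037
grasp_force: 0.0
```

Request:
apply_moves(rows=[[[0,0,0],0,0],[[0,0,0],0,0],[[0,0,0],0,0],[[0,0,0],0,0],[[0,0,0],0,0]])

```text
time: 14.75
ee_pos: [0.4549, -0.0162, 0.1154]
ee_rot: [[0.785, 0.62, 0.002], [0.62, -0.785, 0.0], [0.001, 0.001, -1.0]]
contact_force: [-1.1, 1.9, 5.4]
grip_width: 0.0137
grasp_force: 6.0
```

Request:
apply_moves(rows=[[[0,-1.3,0],1,0],[[0.1,-2.6,0],2,0],[[0.2,-3.9,0],3,0]])

```text
time: 15.0
ee_pos: [0.453, -0.0136, 0.1153]
ee_rot: [[0.816, 0.577, 0.002], [0.577, -0.816, -0.001], [0.001, 0.002, -1.0]]
contact_force: [-0.2, -4.5, 7.0]
grip_width: 0.0138
grasp_force: 6.0
```

Request:
apply_moves(rows=[[[0,-1.3,-1],1,0],[[0.1,-2.6,-2],2,0],[[0.2,-3.9,-2],3,0]])

```text
time: 15.25
ee_pos: [0.4497, -0.0094, 0.1163]
ee_rot: [[0.846, 0.533, -0.0], [0.533, -0.846, 0.001], [0.0, -0.001, -1.0]]
contact_force: [4.0, 0.5, -4.6]
grip_width: 0.0138
grasp_force: 6.0
```

Request:
apply_moves(rows=[[[0,-1.3,0],1,0],[[0,-1.3,0],1,0]])

```text
time: 15.42
ee_pos: [0.4489, -0.0083, 0.1163]
ee_rot: [[0.855, 0.518, -0.0], [0.518, -0.855, 0.0], [-0.0, -0.0, -1.0]]
contact_force: [2.6, 0.9, -6.2]
grip_width: 0.0137
grasp_force: 6.0
```

Request:
apply_moves(rows=[[[0,-1.3,0.5],1,0],[[0.1,-2.6,0.5],2,0],[[0.1,-2.6,0.5],2,0]])

```text
time: 15.67
ee_pos: [0.4482, -0.007, 0.1162]
ee_rot: [[0.873, 0.489, 0.001], [0.489, -0.873, -0.001], [-0.0, 0.002, -1.0]]
contact_force: [2.7, -5.6, -2.0]
grip_width: 0.0136
grasp_force: 6.0
```

Request:
apply_moves(rows=[[[0,-1.5,0],0,0],[[0,-1.5,0],0,0],[[0,-1.5,0],0,0]])

```text
time: 15.92
ee_pos: [0.4479, -0.0063, 0.1162]
ee_rot: [[0.872, 0.49, 0.001], [0.49, -0.872, -0.002], [0.0, 0.003, -1.0]]
contact_force: [3.1, -9.3, -2.9]
grip_width: 0.0139
grasp_force: 6.0
```

Request:
apply_moves(rows=[[[0,3,0],0,0],[[0,5,0],0,0],[[0,5,0],0,0],[[0,5,0],0,0]])

```text
time: 16.25
ee_pos: [0.4495, -0.0095, 0.1161]
ee_rot: [[0.872, 0.489, -0.0], [0.489, -0.872, 0.0], [-0.0, -0.0, -1.0]]
contact_force: [-0.4, -0.4, 4.2]
grip_width: 0.0138
grasp_force: 6.0
```

Request:
apply_moves(rows=[[[0,2,0],0,0],[[0,2,0],0,0],[[0,2,0],0,0]])

```text
time: 16.5
ee_pos: [0.4505, -0.0112, 0.1161]
ee_rot: [[0.872, 0.49, -0.0], [0.49, -0.872, 0.0], [-0.0, -0.0, -1.0]]
contact_force: [-1.6, 0.7, 5.4]
grip_width: 0.0135
grasp_force: 6.0
```

Request:
apply_moves(rows=[[[0,1.5,0],0,0],[[0,1.5,0],0,0],[[0,1.5,0],0,0]])

```text
time: 16.75
ee_pos: [0.451, -0.0122, 0.116]
ee_rot: [[0.872, 0.489, -0.001], [0.489, -0.872, 0.001], [-0.0, -0.001, -1.0]]
contact_force: [-2.4, 2.2, 6.8]
grip_width: 0.014
grasp_force: 6.0
```

```bash
python3 - <<'E'
from h import *
s=snap('scene'); a=cv2.resize(s['color'][165:290,170:320],(750,600),interpolation=3);cv2.imwrite('pics/s6.png',a[:,:,::-1])
E
```

```text
(no output)
```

View pics/s6.png

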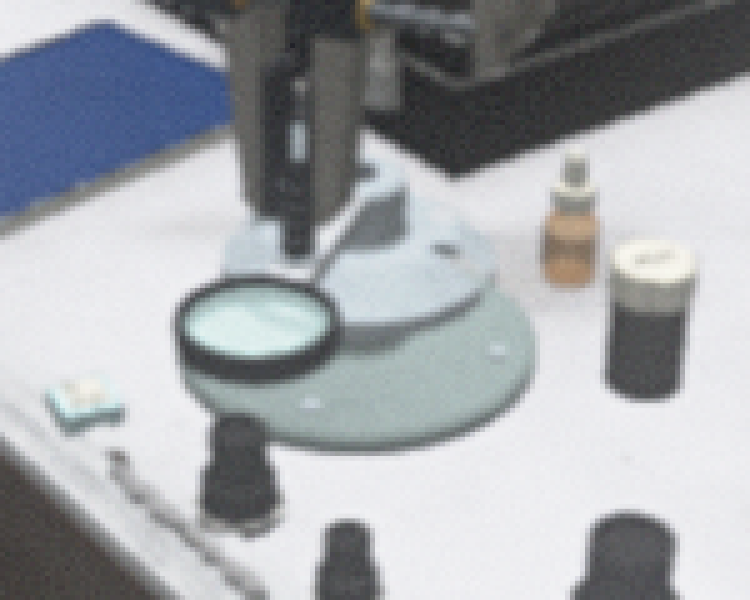

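The arm has come round, with the lens at crop (258,330) nearly above the eyepiece at (240,475). One more push will show whether it is locked.

Request:
apply_moves(rows=[[[0,2,0],0,0],[[0,2,0],0,0],[[0,2,0],0,0]])

```text
time: 17.05
ee_pos: [0.4515, -0.0132, 0.116]
ee_rot: [[0.872, 0.489, -0.002], [0.489, -0.872, 0.002], [-0.001, -0.002, -1.0]]
contact_force: [-3.4, 8.2, 7.6]
grip_width: 0.0136
grasp_force: 6.0
```

Request:
apply_moves(rows=[[[0,-3,0],0,0],[[0,-5,0],0,0],[[0,-5,0],0,0],[[0,-5,0],0,0.4],[[0,-5,0],0,0.4]])

```text
time: 17.47
ee_pos: [0.4498, -0.0098, 0.1158]
ee_rot: [[0.872, 0.49, -0.0], [0.49, -0.872, 0.0], [0.0, -0.0, -1.0]]
contact_force: [-0.1, 0.9, 0.4]
grip_width: 0.0251
grasp_force: 0.0
```

Request:
apply_moves(rows=[[[0,0,0],0,0.4],[[0,0,-30],0,0.6],[[0,0,-65],-7,0.6],[[0,0,-70],-14,0.6],[[0,0,-70],-21,0.6]])

```text
time: 17.88
ee_pos: [0.4517, -0.0099, 0.1884]
ee_rot: [[0.634, 0.773, 0.005], [0.773, -0.634, 0.0], [0.003, 0.004, -1.0]]
contact_force: [-0.7, 0.3, -0.0]
grip_width: 0.0549
grasp_force: 0.0
```

Request:
apply_moves(rows=[[[0,0,0],-7,0.6],[[0,0,0],-14,0.6],[[0,0,0],-21,0.6],[[0,0,0],-28,0.6],[[0,0,0],-28,0.6]])

```text
time: 18.3
ee_pos: [0.4499, -0.0099, 0.1859]
ee_rot: [[0.197, 0.98, -0.0], [0.98, -0.197, 0.0], [0.0, -0.0, -1.0]]
contact_force: [-0.6, 0.4, 0.8]
grip_width: 0.0551
grasp_force: 0.0
```

```bash
python3 - <<'E'
from h import *
st=status.get_state(); print(plan([.527,.115,.184]),st['ee_pos']);R=np.array(st['ee_rot']);print(np.degrees(np.arctan2(R[1,0],R[0,0])))
E
```

```text
[137.6  51.    1.9] [ 0.44985179 -0.0098723   0.185868  ]
78.63497035308683
```

Request:
apply_moves(rows=[[[35,13,0],1.3,0.6],[[70,26,0],1.3,0.6],[[105,39,0],1.3,0.4],[[137.6,51.5,0],1.3,0.4],[[137.6,51.5,0],1.3,0.4]])

```text
time: 18.72
ee_pos: [0.5316, 0.1189, 0.1861]
ee_rot: [[0.227, 0.974, 0.003], [0.974, -0.227, 0.002], [0.003, 0.002, -1.0]]
contact_force: [-1.1, -0.6, 0.8]
grip_width: 0.0376
grasp_force: 0.0
```

```bash
python3 - <<'E'
from h import *
s=snap('wrist'); s=snap('wrist'); st=status.get_state();print(st['ee_pos'])
for p in [(-.08,0,.103),(-.084,0,.1087)]: print(proj(s,W(*p)))
a=cv2.resize(s['color'][159:309,161:341],None,fx=3.5,fy=3.5,interpolation=3);cv2.imwrite('pics/w7.png',a[:,:,::-1])
b=cv2.imread('pics/w5.png')
for n in('w5','w7'):
    g=cv2.imread(f'pics/{n}.png').max(2)<60; g[:, :240]=0; g[:,400:]=0; g[270:]=0
    ys,xs=np.nonzero(g); print(n,ys.min(),ys.max(),xs.min(),xs.max(),ys.mean(),xs.mean())
E
```

```text
[0.52821867 0.11526372 0.18542074]
(np.float64(251.84612361423268), np.float64(211.34677848563064))
(np.float64(251.40715594763836), np.float64(208.7559315809182))
w5 94 240 263 370 174.87433798748194 315.9049590755898
w7 115 255 266 373 192.44304979253113 318.03547717842326
```

View pics/w7.png

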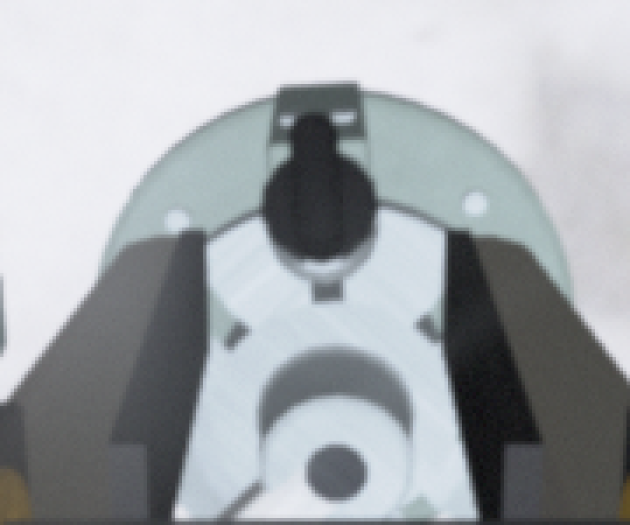

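The notch at (327,290) is now in line with the plunger. The knob sits about 12 px further in than when riding, which matches the 7 mm drop home, and the wing is aligned. The gripper is clear, so I'll hand in.

```bash
python3 -c "
from h import *
print(ctrl.hand_in())"
```

```text
the job is handed in; nothing more can be done
None
```

I swung the lens over the middle-sized eyepiece and locked it there, then handed the job in at about 19 s; the judge's verdict was not shown. By feel and in the last wrist picture, the pin is home in the notch and the knob is twisted back.

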